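# Angle a batten past the post into the stock bay

## Task

Put the timber batten away in the stock bay by pushing it over the desk with the fingertips only, never pinching or lifting it: angle its red end in behind the post first, then swing the plain end in, until the batten lies straight against the back rail, between the two end stops, with the red end at the left. Push gently and leave everything else on the desk where it is.

Things in the scene. Friction and masses are not known exactly. Their poses are not given: they have to be found in the camera images.
- batten: the timber length: a loose pale wooden batten lying flat on the desk, 260 mm long (its x), 45 mm wide (its y), 30 mm high, about 0.13 to 0.25 kg, sliding freely when pushed. Origin at the centre of its underside; its x axis runs along it towards the end painted red (last 30 mm)
- red_end (a point): centre of the batten's red-painted end face, 15 mm above the underside (130 mm from its centre along its x)
- plain_end (a point): centre of the batten's plain end face, 15 mm above the underside (130 mm from its centre against its x)
- bay: the stock bay, fixed: an aluminium back rail 350 mm long, 30 mm thick, 40 mm high, with a black end stop at each end; the batten's place is the desk between the stops, against the rail's front face. Origin on the desk at the middle of that face; x points away from the robot, into the rail; y along the rail to the left
- left_stop (a point): foot of the left end stop's inner face, at the rail face (bay y = +155 mm); the stop is 20 mm thick, 34 mm high and reaches 60 mm out from the rail face towards the robot
- right_stop (a point): foot of the right end stop's inner face, at the rail face (bay y = -155 mm); the stop is 20 mm thick, 34 mm high and reaches 30 mm out from the rail face towards the robot
- post: a fixed black upright post with an orange band, round, 24 mm diameter, 60 mm high, bolted to the desk in front of the left part of the bay, its centre 95 to 103 mm in front of the rail face and 70 to 100 mm left of the bay's middle. Origin at the centre of its foot; axes as the bay's. It does not give way
- glue: small white glue bottle with orange cap, standing, 36 mm diameter, 68 mm high; loose, to be left alone; origin at the middle of its underside
- driver: screwdriver with red handle lying on the desk, about 200 mm long; loose, to be left alone; origin on its length, at the underside
- tape: clear tape roll lying flat, 80 mm diameter, 24 mm high; loose, to be left alone; origin at the middle of its underside
- organiser: clear compartment box of small parts, 110 x 170 x 30 mm; loose, to be left alone; origin at the middle of its underside
- can: red drinks-size can, 66 mm diameter, 120 mm high; loose, to be left alone; origin at the middle of its underside
- shell: white printed half-round shell, 140 mm across, 70 mm high; loose, to be left alone; origin at the middle of its underside
- cover: white printed cover plate lying flat, 100 x 140 x 6 mm; loose, to be left alone; origin at the middle of its underside

How it is judged (in metres and radians):
On the way:
1. the red end is in behind the post, between it and the rail, while the batten is still at an angle (y of red_end in the frame of post above -0.01 m and x of red_end in the frame of post above 0.012 m and x of plain_end in the frame of bay below -0.045 m), for 0.05 s.
At the end, for the whole second after the job is handed in: The batten rests flat on the desk in the bay, parallel to the rail within 3.4 degrees, its centre line at most 10 mm farther out than when touching the rail all along, its middle within 30 mm of the bay's middle (so between the stops), red end to the left (angle between the x axis of batten and the y axis of bay, either way round below 0.06 rad and x of batten in the frame of bay above -0.0325 m and y of batten in the frame of bay between -0.03 and 0.03 m and y of red_end in the frame of bay above 0.09 m and height (world z) of batten below 0.005 m and angle between batten's own z axis and vertical below 0.05 rad and linear speed of batten below 0.01 m/s).
It fails at once if the batten is lifted or tipped off the desk (height (world z) of batten above 0.01 m or angle between batten's own z axis and vertical above 0.12 rad).
It fails at once if the batten is pinched (over 35 N from the fingers while it is away from the rail), or rammed with over 60 N anywhere ((contact force between the fingers and batten above 35 N and x of batten in the frame of bay below -0.05 m) or contact force between the fingers and batten above 60 N).
It fails at once if something else on the desk is shifted by more than 20 mm (distance of any of glue, driver, tape, organiser, can, shell, cover from where it was at the start of the episode above 0.02 m).
It also fails if it takes over 72 s, if anything falls off the work surface, if the arm or the gripper's body presses on something with over 40 N, if the wrist force passes 120 N, or if a joint passes its speed limit or range.

## Robot

A 7-joint arm with a two-finger parallel gripper is mounted at the origin on the work surface. World frame = base frame: x ahead of the robot, y to its left, z up, the work surface at z = 0. Lengths are in mm, angles in rad, forces in N, time in s.
With the tool pointing down it reaches from about 400 to 925 mm from the base axis. Payload 5.6 kg.
Tool frame: the origin (TCP) lies on the mounting face of the last link; the fingertips stand 173 mm ahead of it and the grasp point (between the pads) lies 155 mm ahead of it (env.pinch_z is the distance from the TCP to the grasp point, in mm); x points along the fingers, z is the direction in which the jaws open and shut, and the axes are right-handed (so a half turn about x gives the same grasp; the last joint's range is limited). The gripper opens to 85 mm and grips with 20 to 120 N. Pads are 22 mm wide; open, the fingers measure 114 mm over their backs; the gripper's body (76 mm by 85 mm) begins 54 mm behind the grasp point. The pads swing forward as they close: fully open they stand 13 mm farther back than shut.
Start: joints at [-1.154, 0.468, -0.012, 1.603, 0.006, 1.071, -0.056], TCP at [288.481, 582.478, 404.69] pointing down, gripper open.
Joint ranges: [-2.53, 2.53], [-0.31, 2.02], [-1.57, 1.55], [0.28, 2.44], [-1.29, 4.43], [0.15, 1.84], [-2.92, 2.92]. Speed limits (rad/s): [2.57, 2.57, 3.14, 3.14, 3.14, 3.14, 3.14].

## Interface

Orientations are given as a unit quaternion [w, x, y, z].
In Python, from cell import monitor, cams, env gives the robot as it stands.
- The arm moves only by the shell command python3 -m jog 'ROWS'. ROWS is a JSON object of lists of equal length, an entry for each row: "angular": the turn, a rotation vector about the tool's x, y, z in degrees, a list of three; "delta_pos": the shift along the tool's x, y, z in mm, a list of three; "hand": the opening, from 0 (shut) to 1 (fully open). A call has 1 to 5 rows; each row is the pose to reach, as a shift and turn from the pose commanded when the call began, along the tool's axes at that moment; what a row does not reach only later rows make up. A row lasts 1/8 s, in which the tool goes at most 62.5 mm and 10.7 degrees, less where a joint would pass 70% of its speed; a pose out of reach is approached as far as the arm can. A call with a gripper value outside its range is refused whole. The fingers move at their own pace and stop on an object; the grip force is fixed at half the most. Time passes only in rows, so rows that repeat a pose let the fingers close. It gives the time, the measured TCP pose, the force and the opening at its end, in the units of the state.
- monitor.sense(): the state, without advancing time (a new reading comes with each control period).
- cams.camera(name): name is "side" or "top" or "wrist"; returns the picture (400x640x3 uint8, red, green, blue); there is no depth.
- cams.camera_info(name): a dict with "fx", "fy", "cx", "cy" (pixels), "dist_coeffs" ([k1, k2, p1, p2, k3] as OpenCV has them; the pictures are not rectified), "xyz" and "attitude" of the camera in the world. Camera axes: x right, y up, looking along -z (the intrinsics and any distortion apply to the point x, -y, -z); pixel columns grow to the right and rows downward; lengths in mm; the calibration is good to about 2 mm. A picture is of the moment at which its call begins: read the wrist's pose just before it. camera_info takes no time and is no camera call; for the wrist camera it gives the pose at the moment of the call.
- env.finish_job(): hands the job in, once; it reports no verdict.
Trained networks look in the newest picture that a camera, given by its name, has taken for a name from the list of things; names that differ only in an ending like _2 or _b are one class to them, and where a whole thing is asked for, a point or a joint stands for the part that bears it (a point fixed in the world has none). Each returns a list of dicts, best first, with "score" (0 to 1); they miss things now and then, are a little off and sometimes report something else, mostly with a low value. They report only what shows in the picture. A call takes as long as a camera call.
- cams.look_for(label, camera): "extent" ([left, top, right, bottom] as shares, 0 to 1, of the picture: columns of its width, rows of its height, round what is visible of it).
- cams.tip_of(label, camera): "xy" ([column, row] as shares, 0 to 1, of the picture: columns of its width, rows of its height: a listed point, or the origin of a listed thing).
The state is a dict: "time": time; "joints": joint angles; "qvel": joint speeds; "joint_efforts": joint torques, N m; "tcp_pos": TCP position; "tool_rot": TCP orientation; "ft_force": force on the tool from outside, world axes, zero at the start; "torque": the same for the moment, N m; "width": finger opening in mm.
Only numpy, scipy, OpenCV 4.12 (cv2) and the standard library are available. Lean on these libraries where they do the work, as an engineer would, in place of code of your own. Each camera call takes 0.05 s, during which the arm holds its last target.

## Working session

There is one attempt and no reset: what is moved stays moved. The work goes in short steps, Python scripts to look and compute and a shell command to move; the robot and the scene stay as the last step left them, time stands still between calls to the robot, and variables do not carry over. Pictures are saved under pics/ and viewed, and the job is handed in when it is done.

```bash
ls; mkdir -p pics; python3 - <<'E'
from cell import monitor,cams,env
import cv2
s=monitor.sense()
print(s)
for n in ("top","side","wrist"):
    im=cams.camera(n); cv2.imwrite(f"pics/{n}0.png",im[:,:,::-1]); print(n,cams.camera_info(n))
    for l in ["batten","red_end","plain_end","bay","left_stop","right_stop","post"]:
        r=cams.tip_of(l,n)
        print(l,[( [round(r_['xy'][0]*640),round(r_['xy'][1]*400)],round(r_['score'],2)) for r_ in r[:2]])
E
```

```text
pics
{'time': 0.0, 'joints': array([-1.15401711,  0.468404  , -0.01160636,  1.60363462,  0.00599805,
        1.07141132, -0.05627849]), 'qvel': array([ 1.93294566e-03, -2.41027675e-04,  4.44263322e-04,  5.86199460e-04,
       -9.78313128e-05,  1.20407030e-03, -1.43578601e-03]), 'joint_efforts': array([-2.52687396e-04, -5.32387805e+01,  2.12329114e-02, -2.51314420e+01,
        1.13743273e-02,  7.77205249e-03,  9.03410466e-06]), 'tcp_pos': array([288.36549701, 582.25035234, 403.71609322]), 'tool_rot': array([ 0.60026469, -0.37327457,  0.60131139,  0.3725225 ]), 'ft_force': array([-0.70067529, -0.03566294, -0.00573108]), 'torque': array([-0.00407131, -0.02358991,  0.00771711]), 'width': 85.41762185882499}
top {'fx': 421.42133708377537, 'fy': 421.42133708377537, 'cx': 320.06887949903603, 'cy': 200.80506351561215, 'dist_coeffs': array([-0.09614715,  0.        ,  0.        ,  0.        ,  0.        ]), 'xyz': array([ 450.54233553,  -36.40456748, 1126.8078004 ]), 'attitude': array([ 0.71592431,  0.03620171, -0.03629502, -0.69629339])}
batten [([384, 218], 0.94)]
red_end [([339, 228], 0.96),
[... 464 characters left out ...]
ttitude': array([-0.13895456, -0.06071223,  0.37322572,  0.91526402])}
batten [([352, 177], 0.98)]
red_end [([346, 208], 0.77), ([351, 143], 0.48)]
plain_end [([349, 143], 0.84), ([310, 278], 0.29)]
bay [([272, 240], 0.96)]
left_stop [([254, 295], 0.7)]
right_stop [([287, 199], 0.73)]
post []
wrist {'fx': 281.37752806301853, 'fy': 281.37752806301853, 'cx': 316.33938866152414, 'cy': 203.32572566372116, 'dist_coeffs': array([-0.04727323,  0.        ,  0.        ,  0.        ,  0.        ]), 'xyz': array([228.74204758, 611.68525079, 374.98145739]), 'attitude': array([ 0.84218242, -0.11228754, -0.06990574,  0.52271738])}
batten []
red_end []
plain_end []
bay []
left_stop []
right_stop []
post []
```

View pics/top0.png

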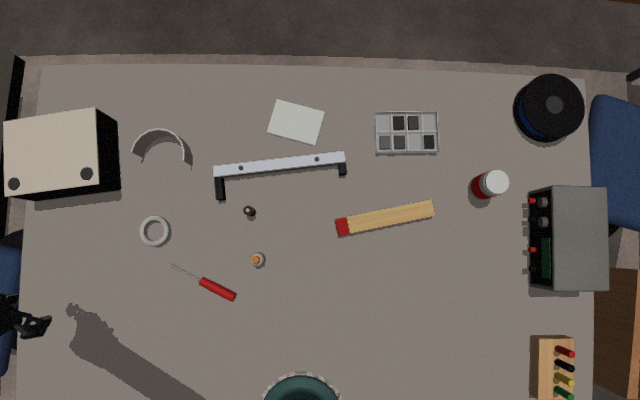

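View pics/side0.png

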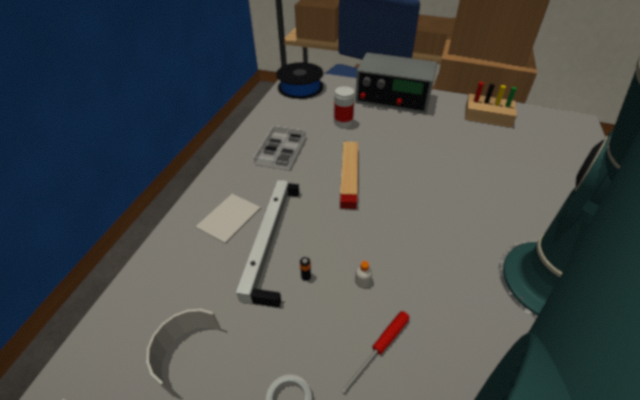

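```bash
cat > h.py <<'E'
import numpy as np, cv2
from scipy.spatial.transform import Rotation as R
from cell import monitor,cams,env
def rot(q): return R.from_quat([q[1],q[2],q[3],q[0]])
def ray(info,u,v):
    K=np.array([[info['fx'],0,info['cx']],[0,info['fy'],info['cy']],[0,0,1]])
    p=cv2.undistortPoints(np.array([[[u,v]]],float),K,np.array(info['dist_coeffs']))[0,0]
    return info['xyz'],rot(info['attitude']).apply([p[0],-p[1],-1])
def on(info,u,v,z):
    o,d=ray(info,u,v); return o+d*(z-o[2])/d[2]
def proj(info,P):
    K=np.array([[info['fx'],0,info['cx']],[0,info['fy'],info['cy']],[0,0,1]])
    c=rot(info['attitude']).inv().apply(np.atleast_2d(P)-info['xyz'])*[1,-1,-1]
    return cv2.projectPoints(c.reshape(-1,1,3),np.zeros(3),np.zeros(3),K,np.array(info['dist_coeffs']))[0][:,0]
E
python3 - <<'E'
from h import *
for n,d in {"top":{"batten":(384,218,0),"red_end":(339,228,15),"plain":(433,210,15),"bay":(281,166,0),"ls":(222,177,0),"rs":(334,165,0),"post":(251,212,0)},
 "side":{"batten":(352,177,0),"red_end":(346,208,15),"plain":(349,143,15),"bay":(272,240,0),"ls":(254,295,0),"rs":(287,199,0)}}.items():
    i=cams.camera_info(n)
    for k,(u,v,z) in d.items(): print(n,k,on(i,u,v,z).round(0))
print(rot(monitor.sense()['tool_rot']).as_matrix().round(3))
E
```

```text
top batten [ 525. -208.    0.]
top red_end [494. -87.  15.]
top plain [ 549. -337.   15.]
top bay [659.  74.   0.]
top ls [624. 233.   0.]
top rs [665. -70.   0.]
top post [531. 150.   0.]
side batten [ 516. -204.    0.]
side red_end [497. -67.  15.]
side plain [ 561. -339.   15.]
side bay [645.  76.   0.]
side ls [623. 228.   0.]
side rs [661. -67.   0.]
[[ 0.    -0.896  0.444]
 [ 0.     0.444  0.896]
 [-1.    -0.     0.   ]]
```

```bash
cat >> h.py <<'E'
def rect(im,info,x0,x1,y0,y1,z,s=0.5):
    """bird's-eye at height z: rows = x from far to near, cols = y from left to right, s mm per px"""
    X=np.arange(x1,x0,-s); Y=np.arange(y1,y0,-s)
    g=np.stack(np.meshgrid(X,Y,indexing='ij'),-1).reshape(-1,2)
    P=np.c_[g,np.full(len(g),z)]
    m=proj(info,P).astype(np.float32).reshape(len(X),len(Y),2)
    return cv2.remap(np.ascontiguousarray(im),m[...,0],m[...,1],cv2.INTER_CUBIC)
E
python3 - <<'E'
from h import *
i=cams.camera_info("top"); im=cv2.imread("pics/top0.png")
b=rect(im,i,440,720,-360,260,0,0.8)
for k in range(-350,260,50): cv2.line(b,(int((260-k)/.8),0),(int((260-k)/.8),6 if k%100 else 14),(0,0,255),1)
for k in range(450,720,50): cv2.line(b,(0,int((720-k)/.8)),(6 if k%100 else 14,int((720-k)/.8)),(0,0,255),1)
cv2.imwrite("pics/rect0.png",b); print(b.shape)
E
```

```text
(350, 775, 3)
```

View pics/rect0.png

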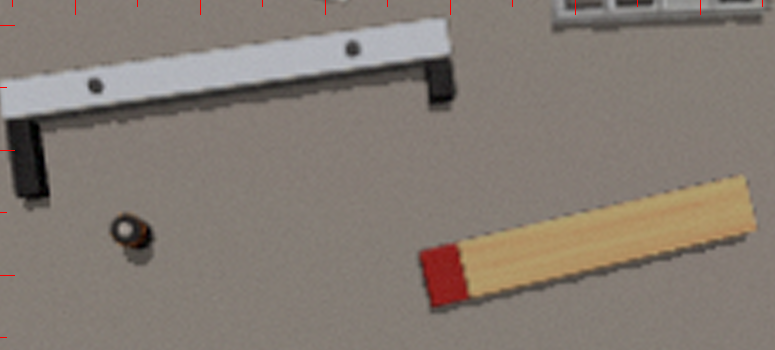

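```bash
cat >> h.py <<'E'
def batten(im,info,x0=420,x1=740,y0=-380,y1=290,s=0.5):
    """im RGB. returns centre xy, yaw(rad of +x axis (red)), size"""
    b=rect(im,info,x0,x1,y0,y1,30,s)
    h=cv2.cvtColor(b,cv2.COLOR_RGB2HSV)
    red=((h[...,0]<6)|(h[...,0]>172))&(h[...,1]>140)&(h[...,2]>70)
    wood=(h[...,0]>8)&(h[...,0]<28)&(h[...,1]>80)&(h[...,2]>110)
    m=((red|wood)*255).astype(np.uint8)
    m=cv2.morphologyEx(m,cv2.MORPH_CLOSE,np.ones((9,9)));m=cv2.morphologyEx(m,cv2.MORPH_OPEN,np.ones((15,15)))
    n,l,st,_=cv2.connectedComponentsWithStats(m); 
    k=1+np.argmax(st[1:,4]); m=(l==k)
    v,u=np.nonzero(m); P=np.c_[x1-v*s,y1-u*s].astype(np.float32)
    c,sz,_=r=cv2.minAreaRect(P); bx=cv2.boxPoints(r)
    e=[bx[1]-bx[0],bx[2]-bx[1]]; d=max(e,key=np.linalg.norm); d=d/np.linalg.norm(d)
    v,u=np.nonzero(m&red); rc=np.array([x1-v.mean()*s,y1-u.mean()*s])
    if d@(rc-c)<0: d=-d
    return np.array(c),np.arctan2(d[1],d[0]),sz
E
python3 - <<'E'
from h import *
i=cams.camera_info("top"); im=cv2.imread("pics/top0.png")[:,:,::-1]
c,y,sz=batten(im,i); print(c,np.degrees(y),sz, c+130*np.array([np.cos(y),np.sin(y)]))
# rail
s=.5;b=rect(im,i,580,740,-110,290,40,s);h=cv2.cvtColor(b,cv2.COLOR_RGB2HSV)
m=((h[...,2]>150)*255).astype(np.uint8);m=cv2.morphologyEx(m,cv2.MORPH_CLOSE,np.ones((25,25)))
n,l,st,_=cv2.connectedComponentsWithStats(m);k=1+np.argmax(st[1:,4]);v,u=np.nonzero(l==k)
r=cv2.minAreaRect(np.c_[740-v*s,290-u*s].astype(np.float32));print(r,cv2.boxPoints(r))
for z in (0,60):
  b=rect(im,i,480,570,100,200,z,.2); cv2.imwrite(f"pics/post{z}.png",b[:,:,::-1])
i2=cams.camera_info("side"); im2=cv2.imread("pics/side0.png")
a=np.hstack([cv2.imread(f"pics/post{z}.png")[:400,:390] for z in (0,60)]); cv2.imwrite("pics/post.png",a)
b=rect(im2,i2,480,570,100,200,0,.25); cv2.imwrite("pics/posts.png",b)
E
```

```text
[ 525.04425049 -205.56312561] 103.24051 (45.86512756347656, 260.50360107421875) [495.26914787 -79.01889801]
((659.022216796875, 76.94033813476562), (29.96638298034668, 350.87225341796875), 8.18853759765625) [[619.2042   248.45378 ]
 [669.1793   -98.84124 ]
 [698.8402   -94.573105]
 [648.8651   252.72192 ]]
```

View pics/post.png

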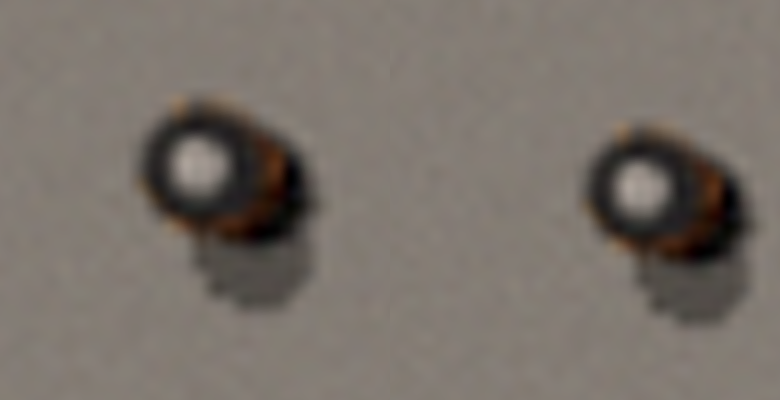

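View pics/posts.png

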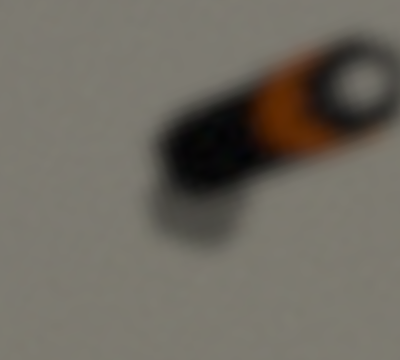

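```bash
cat >> h.py <<'E'
BO=np.array([644.2,74.8]); BY=np.radians(8.19)
EX=np.array([np.cos(BY),np.sin(BY)]); EY=np.array([-EX[1],EX[0]])
def w2b(p): p=np.asarray(p)-BO; return np.array([p@EX,p@EY])
def b2w(p): return BO+p[0]*EX+p[1]*EY
def plan(xy,z,yawdeg):
    """needed tool-axis shift, turn about tool x (deg)"""
    s=monitor.sense(); M=rot(s['tool_rot']).as_matrix()
    d=np.array([*xy,z])-s['tcp_pos']
    yaw=np.degrees(np.arctan2(M[1,2],M[0,2]))
    t=-((yawdeg-yaw+180)%360-180)
    print('t',round(s['time'],2),'tcp',s['tcp_pos'].round(1),'yaw',round(yaw,1),'F',s['ft_force'].round(1),'w',round(s['width'],1))
    print(' delta',(M.T@d).round(1),'turn',round(t,1),'dist',np.linalg.norm(d).round(1), 'tiltx', M[:,0].round(3))
def see(name,tag):
    im=cams.camera(name); i=cams.camera_info(name); cv2.imwrite(f"pics/{tag}.png",im[:,:,::-1])
    c,y,sz=batten(im,i); b=w2b(c); a=np.degrees(y-BY)-90
    d=np.array([np.cos(y),np.sin(y)])
    print('batten world',c.round(1),'yaw',np.degrees(y).round(1),'size',np.round(sz,1),'| bay',b.round(1),'a(+ = red out)',a.round(2),'red',w2b(c+130*d).round(1),'plain',w2b(c-130*d).round(1))
    return im,i,c,y
def inb(c,yawdeg,s,n):
    """world point at s along batten x, n to the rail side"""
    y=np.radians(yawdeg); d=np.array([np.cos(y),np.sin(y)]); return np.asarray(c)+s*d+n*np.array([d[1],-d[0]])
E
python3 - <<'E'
from h import *
p=inb([525,-205.6],103.2,95,-50); print(p); plan(p,300,103.2)
i=cams.camera_info("top")
for k,(u,v) in dict(can=(480,195),org=(378,152),glue=(257,259),orgr=(437,152)).items(): q=on(i,u,v,0);print(k,q.round(),w2b(q[:2]).round())
E
```

```text
[ 454.6277222  -124.52754773]
t 1.2 tcp [288.5 582.5 404.7] yaw 63.7 F [-0.5  1.3 -0.7] w 85.2
 delta [ 104.7 -462.7 -559.8] turn -39.5 dist 733.8 tiltx [ 0.  0. -1.]
can [ 595. -471.    0.] [-127. -534.]
org [ 705. -189.    0.] [  22. -270.]
glue [406. 128.   0.] [-228.   87.]
orgr [ 710. -352.    0.] [   4. -432.]
```

```bash
python3 -m jog '{"delta_pos":[[0,-38,-45],[0,-76,-90],[0,-114,-135],[0,-152,-180],[0,-190,-228]],"angular":[[-8,0,0],[-16,0,0],[-24,0,0],[-32,0,0],[-39.5,0,0]],"hand":[0,0,0,0,0]}'; python3 -c "
from h import *
plan([454.6,-124.5],300,103.2)"
```

```text
time: 1.82
tcp_pos: [357.9, 292.0, 405.0]
tool_rot: [-0.439, 0.555, -0.438, -0.555]
ft_force: [0.6, -0.3, 0.5]
width: -0.1
t 1.82 tcp [357.9 292.  405. ] yaw 103.4 F [ 0.6 -0.3  0.5] w -0.1
 delta [ 104.8    2.6 -427.6] turn 0.2 dist 440.3 tiltx [ 0.001  0.001 -1.   ]
```

```bash
python3 -m jog '{"delta_pos":[[10,1,-55],[20,1,-112],[30,2,-170],[40,2,-228],[50,2,-285]],"angular":[[0,0,0],[0,0,0],[0,0,0],[0,0,0],[0.2,0,0]],"hand":[0,0,0,0,0]}';  python3 -m jog '{"delta_pos":[[25,1,-45],[55,1,-90],[90,1,-143],[130,1,-143],[154,1,-143]],"angular":[[0,0,0],[0,0,0],[0,0,0],[0,0,0],[0,0,0]],"hand":[0,0,0,0,0]}'; python3 -c "
from h import *
see('top','t1')
plan([454.6,-124.5],183,103.2)"
```

```text
time: 2.45
tcp_pos: [420.7, 14.0, 354.9]
tool_rot: [-0.441, 0.554, -0.44, -0.553]
ft_force: [1.0, 0.6, 0.2]
width: -0.2
time: 3.08
tcp_pos: [451.1, -124.5, 199.0]
tool_rot: [0.441, -0.552, 0.441, 0.553]
ft_force: [0.5, -0.5, 0.7]
width: 0.1
batten world [ 533.  -239.6] yaw -76.7 size [ 45.9 191. ] | bay [-154.8 -295.3] a(+ = red out) -174.85 red [-143.1 -424.8] plain [-166.5 -165.9]
t 3.12 tcp [ 450.3 -123.8  197.1] yaw 102.9 F [-1.1 -0.7 -2.9] w 0.0
 delta [14.1 -4.1 -1.6] turn -0.3 dist 14.7 tiltx [-0.005  0.001 -1.   ]h.py:35: RuntimeWarning: Mean of empty slice.
  v,u=np.nonzero(m&red); rc=np.array([x1-v.mean()*s,y1-u.mean()*s])
  ret = ret.dtype.type(ret / rcount)
```

View pics/t1.png

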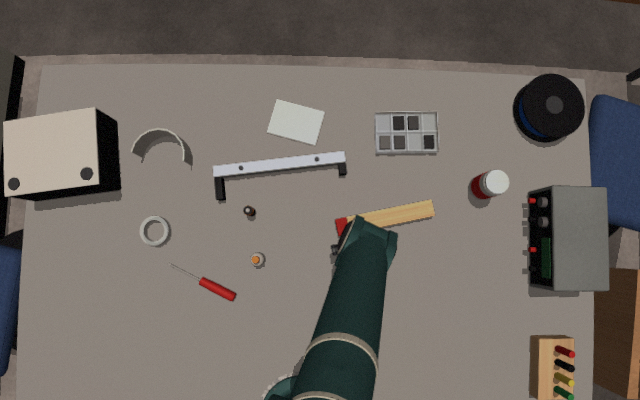

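```bash
python3 -m jog '{"delta_pos":[[8,-3,0],[14,-8,0],[14,-14,0],[14,-20,0],[14,-26,0]],"angular":[[0,0,0],[0,0,0],[0,0,0],[0,0,0],[1,0,0]],"hand":[0,0,0,0,0]}';  python3 -m jog '{"delta_pos":[[0,-7,0],[0,-14,0],[0,-21,0],[0,-28,0],[0,-34,0]],"angular":[[3,0,0],[6,0,0],[9,0,0],[11,0,0],[13,0,0]],"hand":[0,0,0,0,0]}'; python3 -c "
from h import *
plan([454.6,-124.5],183,103.2)
im=cams.camera('side'); cv2.imwrite('pics/s2.png',im[:,:,::-1])"
```

```text
time: 3.75
tcp_pos: [477.3, -117.7, 187.1]
tool_rot: [-0.446, 0.549, -0.445, -0.549]
ft_force: [-1.4, 0.1, 0.1]
width: 0.1
time: 4.38
tcp_pos: [510.6, -110.7, 186.8]
tool_rot: [0.505, -0.495, 0.505, 0.495]
ft_force: [-1.0, 0.9, -0.3]
width: -0.1
t 4.38 tcp [ 510.6 -110.7  186.8] yaw 88.9 F [-1.   0.9 -0.3] w -0.1
 delta [  3.8  55.7 -14.9] turn -14.3 dist 57.8 tiltx [ 0.  0. -1.]
```

View pics/s2.png

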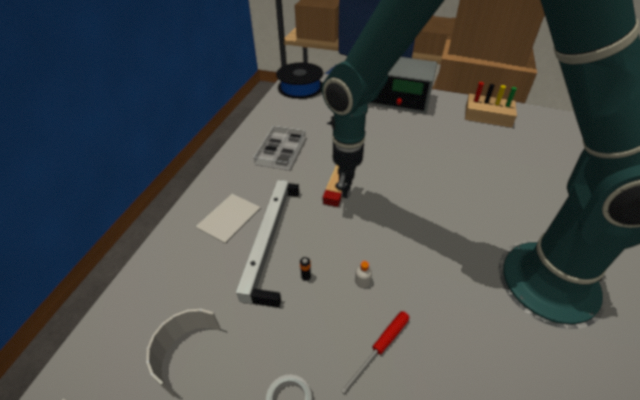

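```bash
python3 -m jog '{"delta_pos":[[0,-7,0],[0,-14,0],[0,-18,0],[0,-18,0],[0,10,0]],"angular":[[2,0,0],[4,0,0],[5,0,0],[5,0,0],[5,0,0]],"hand":[0,0,0,0,0]}';  python3 -m jog '{"delta_pos":[[-30,30,0],[-60,60,50],[-100,100,90],[-130,110,140],[-130,110,190]],"angular":[[0,0,0],[0,0,0],[0,0,0],[0,0,0],[0,0,0]],"hand":[0,0,0,0,0]}'; python3 -c "
from h import *
plan([454.6,-124.5],183,103.2)
see('top','t3')"
```

```text
time: 5.05
tcp_pos: [501.4, -110.7, 186.9]
tool_rot: [0.526, -0.474, 0.525, 0.472]
ft_force: [-1.4, 0.0, 0.2]
width: -0.3
time: 5.68
tcp_pos: [410.5, 91.0, 319.2]
tool_rot: [0.528, -0.473, 0.524, 0.472]
ft_force: [1.5, 0.2, -0.5]
width: -0.3
t 5.67 tcp [410.5  91.  319.2] yaw 83.9 F [ 1.5  0.2 -0.5] w -0.3
 delta [ 135.7  -66.2 -210.1] turn -19.3 dist 258.7 tiltx [ 0.005  0.003 -1.   ]
batten world [ 553.  -210.4] yaw 84.8 size [259.9  46.2] | bay [-130.9 -269.3] a(+ = red out) -13.43 red [-100.7 -142.8] plain [-161.1 -395.7]
```

View pics/t3.png

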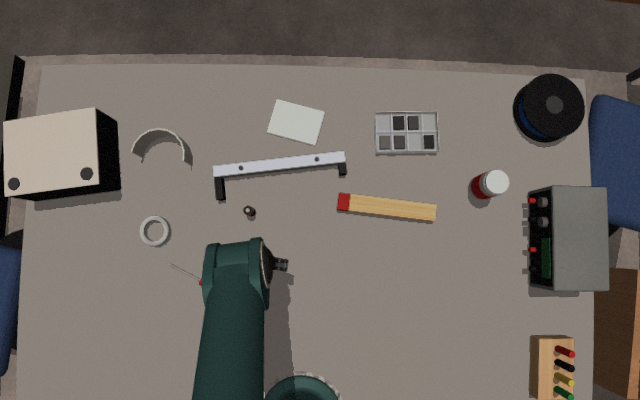

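```bash
python3 -c "
from h import *
p=inb([553,-210.4],84.8,-165,0);print(p);plan(p,300,-5.2)"
```

```text
[ 538.04562427 -374.72092577]
t 5.72 tcp [411.1  98.  318.8] yaw 84.4 F [1.8 8.3 0.8] w -0.3
 delta [  16.8 -172.2 -458.3] turn 89.6 dist 489.8 tiltx [ 0.005  0.006 -1.   ]
```

```bash
python3 -m jog '{"delta_pos":[[0,-15,-45],[0,-35,-95],[0,-55,-150],[0,-75,-205],[5,-95,-255]],"angular":[[9,0,0],[19,0,0],[29,0,0],[39,0,0],[49,0,0]],"hand":[0.18,0.18,0.18,0.18,0.18]}'; python3 -c "
from h import *
plan([538.0,-374.7],300,-5.2)"
```

```text
time: 6.35
tcp_pos: [478.5, -176.1, 312.0]
tool_rot: [0.676, -0.21, 0.675, 0.21]
ft_force: [0.6, -0.4, 0.4]
width: 15.1
t 6.35 tcp [ 478.5 -176.1  312. ] yaw 34.6 F [ 0.6 -0.4  0.4] w 15.1
 delta [  12.1 -197.3  -63.7] turn 39.8 dist 207.7 tiltx [ 0.001 -0.    -1.   ]
```

```bash
python3 -m jog '{"delta_pos":[[3,-48,-15],[6,-98,-31],[9,-148,-47],[12,-197,-64],[12,-197,-64]],"angular":[[10,0,0],[20,0,0],[30,0,0],[39.8,0,0],[39.8,0,0]],"hand":[0.18,0.18,0.18,0.18,0.18]}'; python3 -c "
from h import *
see('top','t4')
plan([538.0,-374.7],184,-5.2)"
```

```text
time: 6.98
tcp_pos: [537.5, -376.2, 299.0]
tool_rot: [0.706, 0.031, 0.707, -0.033]
ft_force: [-0.2, 0.4, 0.3]
width: 15.0
batten world [ 552.8 -210.1] yaw 84.7 size [259.6  46.5] | bay [-131. -269.] a(+ = red out) -13.49 red [-100.7 -142.6] plain [-161.3 -395.4]
t 7.03 tcp [ 537.8 -373.9  298.8] yaw -5.0 F [ 0.2  0.  -0.5] w 15.1
 delta [114.8  -0.6   0.5] turn 0.2 dist 114.8 tiltx [-0.002 -0.001 -1.   ]
```

View pics/t4.png

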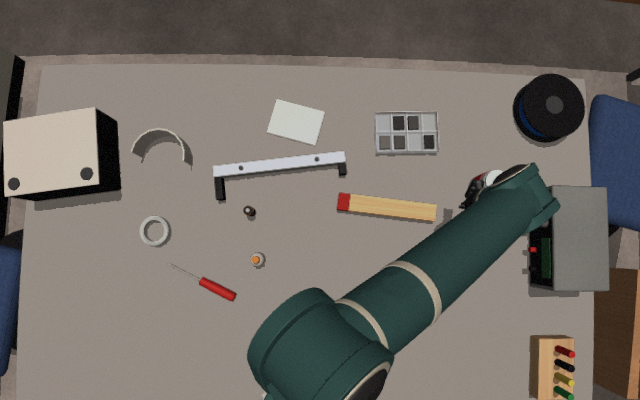

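```bash
python3 -m jog '{"delta_pos":[[40,-1,0],[80,-1,0],[115,-1,0],[115,5,0],[115,12,0]],"angular":[[0,0,0],[0,0,0],[0,0,0],[0,0,0],[0,0,0]],"hand":[0.18,0.18,0.18,0.18,0.18]}'; python3 -m jog '{"delta_pos":[[0,8,0],[0,16,0],[0,24,0],[0,33,0],[0,42,0]],"angular":[[0,0,0],[0,0,0],[0,0,0],[0,0,0],[0,0,0]],"hand":[0.18,0.18,0.18,0.18,0.18]}'; python3 -c "
from h import *
see('top','t5')
plan(inb([553,-210.4],84.8,106,0),184,-5.2)"
```

```text
time: 7.65
tcp_pos: [540.2, -359.3, 186.0]
tool_rot: [0.707, 0.03, 0.706, -0.03]
ft_force: [-0.4, 0.2, -0.1]
width: 15.8
time: 8.28
tcp_pos: [543.3, -317.5, 184.8]
tool_rot: [0.706, 0.03, 0.706, -0.03]
ft_force: [-0.5, -1.2, 1.4]
width: 15.2
batten world [ 554.1 -167.9] yaw 85.2 size [240.4  46.4] | bay [-123.8 -227.4] a(+ = red out) -12.98 red [ -94.6 -100.7] plain [-153.  -354.1]
t 8.32 tcp [ 543.7 -316.   184.4] yaw -4.8 F [ 0.4 -0.1  1. ] w 15.7
 delta [  0.8 212.    1.3] turn 0.4 dist 212.0 tiltx [-0.     0.002 -1.   ]
```

View pics/t5.png

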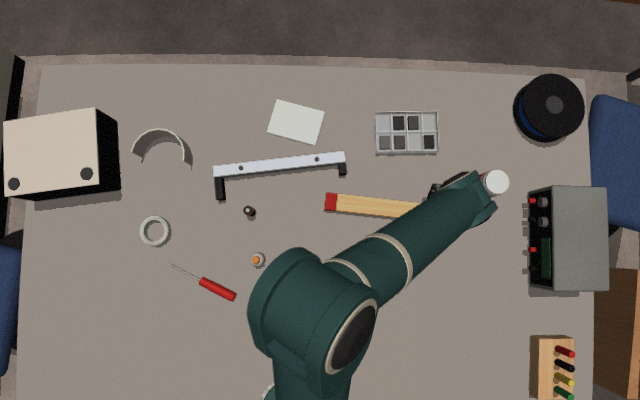

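```bash
python3 -m jog '{"delta_pos":[[0,10,0],[0,20,0],[0,30,0],[0,40,0],[0,50,0]],"angular":[[0,0,0],[0,0,0],[0,0,0],[0,0,0],[0,0,0]],"hand":[0.18,0.18,0.18,0.18,0.18]}'; python3 -m jog '{"delta_pos":[[0,10,0],[0,20,0],[0,30,0],[0,40,0],[0,50,0]],"angular":[[0,0,0],[0,0,0],[0,0,0],[0,0,0],[0,0,0]],"hand":[0.18,0.18,0.18,0.18,0.18]}'; python3 -c "
from h import *
see('top','t6')
plan(inb([553,-210.4],84.8,106,0),184,-5.2)"
```

```text
time: 8.95
tcp_pos: [547.6, -267.3, 184.5]
tool_rot: [0.706, 0.03, 0.707, -0.03]
ft_force: [-0.3, -0.8, 0.2]
width: 15.2
time: 9.57
tcp_pos: [551.8, -217.7, 184.7]
tool_rot: [0.706, 0.03, 0.706, -0.03]
ft_force: [0.6, -1.0, -0.5]
width: 15.4
batten world [563.5 -55.1] yaw 85.3 size [214.1  46.4] | bay [ -98.4 -117.1] a(+ = red out) -12.92 red [-69.3   9.6] plain [-127.4 -243.8]
t 9.62 tcp [ 552.2 -216.2  184.5] yaw -4.8 F [-1.5  0.7  0.8] w 15.3
 delta [  0.7 111.9   1.2] turn 0.4 dist 111.9 tiltx [-0.     0.002 -1.   ]
```

View pics/t6.png

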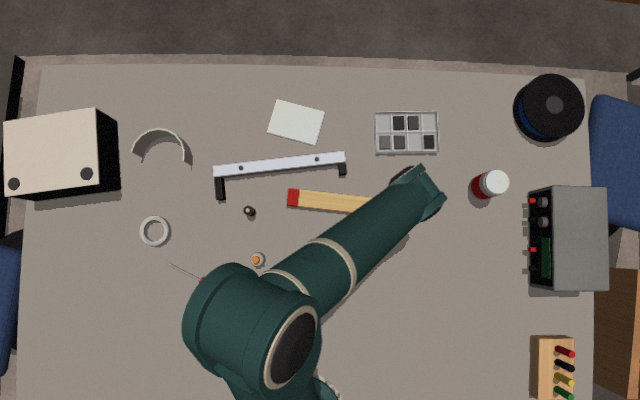

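```bash
python3 -m jog '{"delta_pos":[[0,10,0],[0,20,0],[0,30,0],[0,40,0],[0,50,0]],"angular":[[0,0,0],[0,0,0],[0,0,0],[0,0,0],[0,0,0]],"hand":[0.18,0.18,0.18,0.18,0.18]}'; python3 -c "
from h import *
see('top','t7')
plan(inb([553,-210.4],84.8,106,0),184,-5.2)"
```

```text
time: 10.25
tcp_pos: [556.1, -168.1, 184.8]
tool_rot: [0.707, 0.03, 0.706, -0.03]
ft_force: [-0.6, -2.0, 2.8]
width: 15.6
batten world [568.3   1. ] yaw 85.1 size [201.   46.3] | bay [-85.6 -62.2] a(+ = red out) -13.05 red [-56.3  64.4] plain [-115.  -188.9]
t 10.3 tcp [ 556.4 -166.4  184.5] yaw -4.8 F [-0.1 -0.6  0.5] w 15.5
 delta [ 0.6 61.8  1.1] turn 0.4 dist 61.8 tiltx [-0.     0.002 -1.   ]
```

View pics/t7.png

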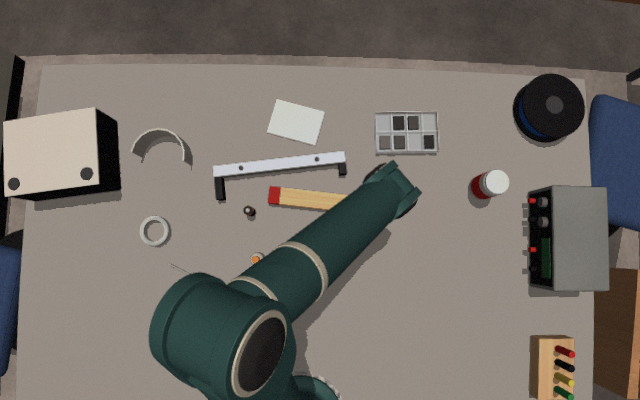

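```bash
python3 -m jog '{"delta_pos":[[0,10,0],[0,20,0],[0,30,0],[0,40,0],[0,50,0]],"angular":[[0,0,0],[0,0,0],[0,0,0],[0,0,0],[0,0,0]],"hand":[0.18,0.18,0.18,0.18,0.18]}'; python3 -c "
from h import *
see('top','t8')
plan(inb([553,-210.4],84.8,106,0),184,-5.2)"
```

```text
time: 10.92
tcp_pos: [560.3, -118.0, 184.7]
tool_rot: [0.706, 0.03, 0.706, -0.03]
ft_force: [0.2, -0.8, 1.5]
width: 15.2
batten world [573.1  58.3] yaw 85.2 size [186.8  46.5] | bay [-72.7  -6.2] a(+ = red out) -12.95 red [-43.5 120.5] plain [-101.8 -132.9]
t 10.97 tcp [ 560.6 -116.4  184.5] yaw -4.7 F [0.5 0.3 0.3] w 15.0
 delta [ 0.5 11.7  1.1] turn 0.5 dist 11.7 tiltx [-0.     0.002 -1.   ]
```

View pics/t8.png

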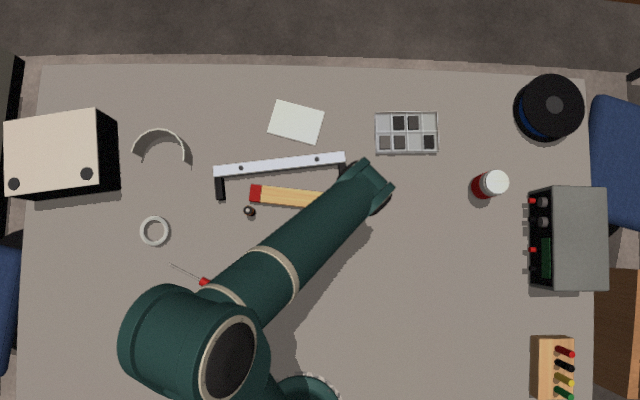

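```bash
python3 -m jog '{"delta_pos":[[0,10,0],[0,20,0],[0,28,0],[0,28,0],[0,8,0]],"angular":[[0,0,0],[0,0,0],[0,0,0],[0,0,0],[0,0,0]],"hand":[0.18,0.18,0.18,0.18,0.18]}';python3 -m jog '{"delta_pos":[[0,-40,0],[-30,-60,-40],[-70,-60,-90],[-110,-60,-120],[-130,-60,-120]],"angular":[[-8,0,0],[-17,0,0],[-27,0,0],[-37,0,0],[-47,0,0]],"hand":[0.18,0.18,0.18,0.18,0.5]}'; python3 -c "
from h import *
see('top','t9')
plan(inb([553,-210.4],84.8,106,0),184,-5.2)"
```

```text
time: 11.6
tcp_pos: [561.2, -109.7, 184.5]
tool_rot: [0.706, 0.029, 0.707, -0.028]
ft_force: [-0.1, -0.3, -0.3]
width: 15.4
time: 12.22
tcp_pos: [433.5, -162.5, 316.3]
tool_rot: [0.66, -0.254, 0.659, 0.255]
ft_force: [0.7, 0.1, -0.4]
width: 32.2
batten world [572.7  51.8] yaw 85.3 size [259.4  46.4] | bay [-74.  -12.6] a(+ = red out) -12.91 red [-45.  114.1] plain [-103.  -139.3]
t 12.28 tcp [ 435.4 -162.8  318.3] yaw 42.6 F [ 1.4 -0.4  2.2] w 39.9
 delta [135.  -42.8 132.4] turn 47.8 dist 193.8 tiltx [ 0.006  0.    -1.   ]
```

View pics/t9.png

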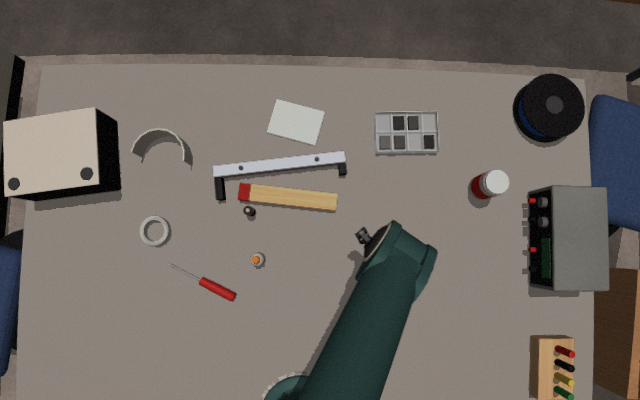

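```bash
python3 -c "
from h import *
plan(b2w([-160,-20]),230,98.2)
print(np.linalg.norm(b2w([-160,-20])))"
```

```text
t 12.28 tcp [ 435.4 -162.8  318.3] yaw 42.6 F [ 1.4 -0.4  2.2] w 39.9
 delta [ 88.6 108.  170.8] turn -55.6 dist 220.6 tiltx [ 0.006  0.    -1.   ]
489.7413755620192
```

```bash
python3 -m jog '{"delta_pos":[[0,25,35],[10,50,70],[30,75,110],[50,95,145],[80,108,171]],"angular":[[-10,0,0],[-20,0,0],[-30,0,0],[-40,0,0],[-50,0,0]],"hand":[1,1,1,1,1]}'; python3 -c "
from h import *
plan(b2w([-150,-20]),170,98.2)"
```

```text
time: 12.9
tcp_pos: [491.5, 34.9, 234.2]
tool_rot: [-0.49, 0.511, -0.489, -0.51]
ft_force: [-0.1, -0.1, -0.9]
width: 85.1
t 12.9 tcp [491.5  34.9 234.2] yaw 92.4 F [-0.1 -0.1 -0.9] w 85.1
 delta [64.2 -6.9 -1.5] turn -5.8 dist 64.6 tiltx [ 0.002  0.001 -1.   ]
```

```bash
python3 -m jog '{"delta_pos":[[25,0,0],[45,0,-1],[60,0,-1.5],[62,0,-1.5],[62,0,-1.5]],"angular":[[-3,0,0],[-5.8,0,0],[-5.8,0,0],[-5.8,0,0],[-5.8,0,0]],"hand":[1,1,1,1,1]}'; python3 -c "
from h import *
s=monitor.sense();print(w2b(s['tcp_pos'][:2]))
plan(b2w([-57,-20]),170,98.2)"
```

```text
time: 13.52
tcp_pos: [490.9, 32.5, 172.9]
tool_rot: [-0.465, 0.533, -0.464, -0.533]
ft_force: [-0.8, -0.8, 0.9]
width: 85.4
[-157.80572977  -20.06835566]
t 13.53 tcp [490.9  32.5 172.9] yaw 97.9 F [-0.8 -0.8  0.9] w 85.4
 delta [   3.  -100.8    0.6] turn -0.3 dist 100.8 tiltx [ 0. -0. -1.]
```

```bash
python3 -m jog '{"delta_pos":[[2,-10,0],[3,-18,0],[3,-26,0],[3,-34,0],[3,-42,0]],"angular":[[0,0,0],[0,0,0],[0,0,0],[0,0,0],[-0.3,0,0]],"hand":[1,1,1,1,1]}'; python3 -c "
from h import *
see('side','s10')
see('top','t10')
s=monitor.sense();print(w2b(s['tcp_pos'][:2]))
plan(b2w([-57,-20]),170,98.2)"
```

```text
time: 14.15
tcp_pos: [532.6, 38.7, 169.7]
tool_rot: [0.463, -0.535, 0.463, 0.535]
ft_force: [-0.4, -0.2, 0.5]
width: 85.6
batten world [577.2  87.4] yaw 86.7 size [203.3  47.3] | bay [-64.6  22. ] a(+ = red out) -11.47 red [-38.7 149.4] plain [ -90.4 -105.4]
batten world [572.  -39.7] yaw 86.5 size [74.2 46.2] | bay [ -87.8 -103.1] a(+ = red out) -11.71 red [-61.4  24.2] plain [-114.1 -230.4]
[-115.10049553  -19.80275522]
t 14.25 tcp [533.1  38.8 169.7] yaw 98.3 F [ 0.6 -0.7 -0.4] w 85.6
 delta [ -0.2 -58.1  -0.3] turn 0.1 dist 58.1 tiltx [ 0.001 -0.    -1.   ]h.py:35: RuntimeWarning: Mean of empty slice.
  v,u=np.nonzero(m&red); rc=np.array([x1-v.mean()*s,y1-u.mean()*s])
  ret = ret.dtype.type(ret / rcount)
```

View pics/s10.png

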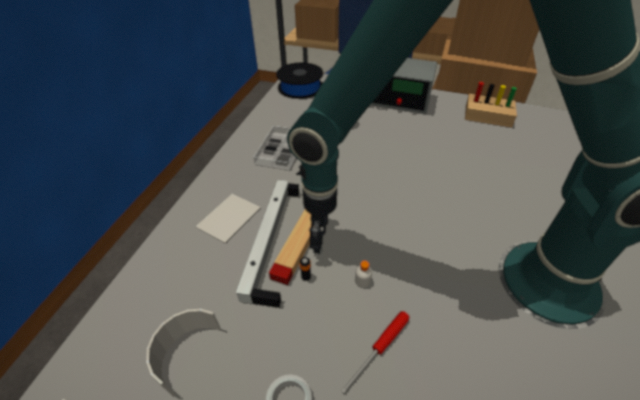

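View pics/t10.png

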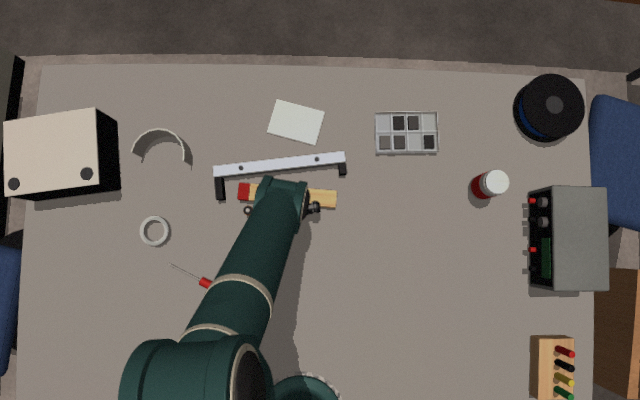

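```bash
python3 -m jog '{"delta_pos":[[0,-8,0],[0,-16,0],[0,-24,0],[0,-32,0],[0,-40,0]],"angular":[[0,0,0],[0,0,0],[0,0,0],[0,0,0],[0,0,0]],"hand":[1,1,1,1,1]}'; python3 -c "
from h import *
im=cams.camera('side'); cv2.imwrite('pics/s11.png',im[:,:,::-1])
s=monitor.sense();print(w2b(s['tcp_pos'][:2]))
plan(b2w([-57,-20]),170,98.2)"
```

```text
time: 14.88
tcp_pos: [572.3, 44.5, 169.6]
tool_rot: [-0.463, 0.535, -0.463, -0.535]
ft_force: [-0.7, -1.1, -0.5]
width: 85.5
[-74.40099852 -19.65651489]
t 14.93 tcp [573.4  44.7 169.9] yaw 98.3 F [ 0.9  0.3 -0.5] w 85.3
 delta [ -0.1 -17.4  -0.4] turn 0.1 dist 17.4 tiltx [ 0.002  0.    -1.   ]
```

View pics/s11.png

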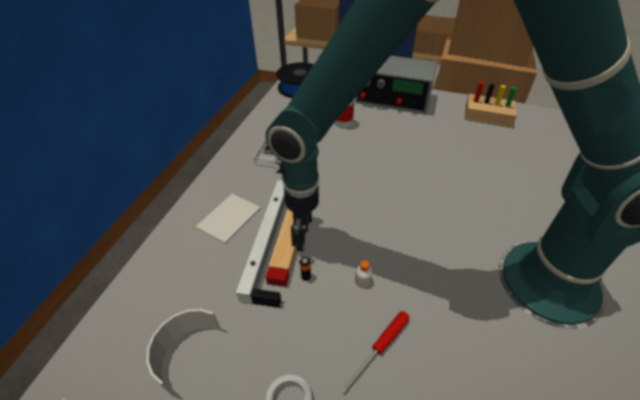

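Nearly parallel now; the last 17 mm go slowly with force checks.

```bash
python3 -m jog '{"delta_pos":[[0,-3,0],[0,-6,0],[0,-9,0],[0,-12,0],[0,-14,0]],"angular":[[0,0,0],[0,0,0],[0,0,0],[0,0,0],[0,0,0]],"hand":[1,1,1,1,1]}'; python3 -m jog '{"delta_pos":[[0,-1,0],[0,-2,0],[0,-3,0],[0,-3,0]],"angular":[[0,0,0],[0,0,0],[0,0,0],[0,0,0]],"hand":[1,1,1,1]}'; python3 -c "
from h import *
im=cams.camera('side'); cv2.imwrite('pics/s12.png',im[:,:,::-1])
s=monitor.sense();print(w2b(s['tcp_pos'][:2]))
plan(b2w([-57,-20]),170,98.2)"
```

```text
time: 15.55
tcp_pos: [585.9, 46.5, 169.7]
tool_rot: [-0.463, 0.535, -0.463, -0.535]
ft_force: [-1.1, 0.1, -0.1]
width: 85.1
time: 16.05
tcp_pos: [588.8, 46.9, 169.7]
tool_rot: [-0.463, 0.535, -0.463, -0.535]
ft_force: [-0.9, -0.6, 0.9]
width: 85.4
[-58.8427198  -19.72035376]
t 16.1 tcp [588.8  46.9 169.8] yaw 98.3 F [-0.9 -0.1  0.1] w 85.4
 delta [-0.2 -1.8 -0.3] turn 0.1 dist 1.9 tiltx [ 0.  0. -1.]
```

View pics/s12.png

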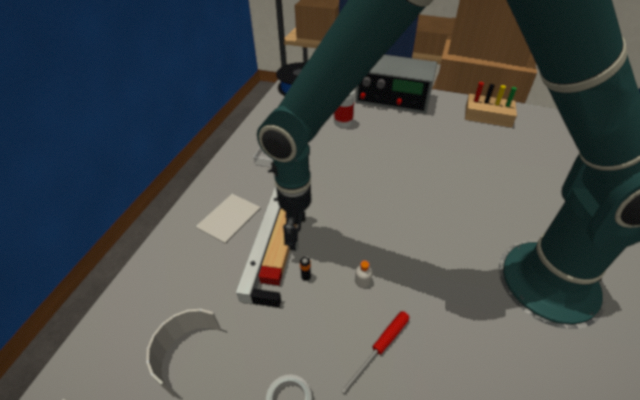

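```bash
python3 -m jog '{"delta_pos":[[0,-1,0],[0,-1.5,0],[0,-2,0],[0,-2,0]],"angular":[[0,0,0],[0,0,0],[0,0,0],[0,0,0]],"hand":[1,1,1,1]}'; python3 -m jog '{"delta_pos":[[0,-0.5,0],[0,-1,0],[0,-1.5,0],[0,-1.5,0]],"angular":[[0,0,0],[0,0,0],[0,0,0],[0,0,0]],"hand":[1,1,1,1]}'; python3 -c "
from h import *
s=monitor.sense();print(w2b(s['tcp_pos'][:2]),s['ft_force'])"
```

```text
time: 16.6
tcp_pos: [590.6, 47.1, 169.7]
tool_rot: [0.463, -0.535, 0.463, 0.535]
ft_force: [-3.2, -0.8, 1.0]
width: 85.1
time: 17.1
tcp_pos: [591.2, 47.1, 169.5]
tool_rot: [0.462, -0.534, 0.464, 0.535]
ft_force: [-5.5, -0.6, 4.5]
width: 85.6
[-56.40784739 -19.82963336] [-5.48669022 -0.6428103   4.47513376]
```

```bash
python3 -m jog '{"delta_pos":[[0,3,0],[0,15,0],[0,45,0],[-40,90,0],[-90,120,0]],"angular":[[0,0,0],[0,0,0],[0,0,0],[0,0,0],[0,0,0]],"hand":[1,1,1,1,1]}'; python3 -m jog '{"delta_pos":[[-30,0,-55],[-60,0,-110],[-60,0,-170],[-60,0,-230],[-60,0,-230]],"angular":[[0,0,0],[0,0,0],[0,0,0],[0,0,0],[0,0,0]],"hand":[1,1,1,1,1]}'; python3 -c "
from h import *
see('top','t13')
see('side','s13')"
```

```text
time: 17.73
tcp_pos: [470.8, 29.7, 259.4]
tool_rot: [0.462, -0.534, 0.464, 0.535]
ft_force: [1.4, 0.3, 0.8]
width: 85.4
time: 18.35
tcp_pos: [505.3, -202.8, 320.2]
tool_rot: [-0.465, 0.534, -0.465, -0.531]
ft_force: [-0.7, 0.6, 0.1]
width: 85.4
batten world [621.3  64.5] yaw 98.4 size [ 47.  260.1] | bay [-24.1  -7. ] a(+ = red out) 0.17 red [-24.5 123. ] plain [ -23.7 -137. ]
batten world [620.4  68. ] yaw 98.0 size [ 47.7 263.8] | bay [-24.5  -3.4] a(+ = red out) -0.16 red [-24.2 126.6] plain [ -24.9 -133.4]
```

View pics/t13.png

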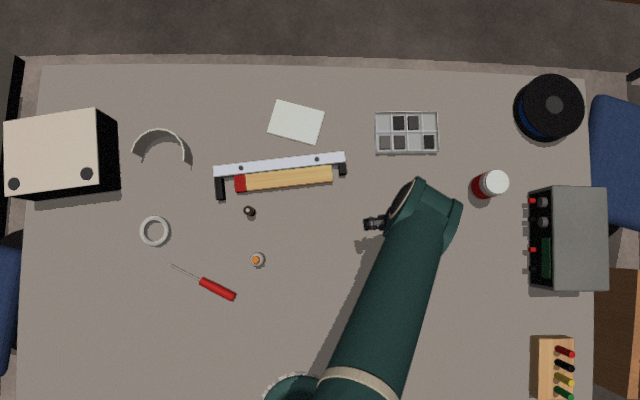

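View pics/s13.png

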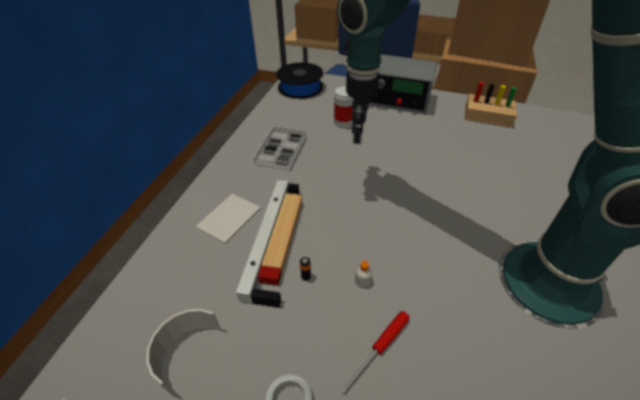

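```bash
python3 -c "
from cell import env
print(env.finish_job())"
```

```text
the job is handed in; nothing more can be done
None
```

The batten is in the stock bay, straight against the back rail with the red end at the left, and I handed the job in at about 18 s. No verdict is reported.

**How it went:**
- I swung the red end inward with closed fingertips.
- I then slid the batten along its axis by pushing the plain end face, until the red end was behind the post. A camera check there put the red end about 55 mm behind the post centre, with the plain end still about 103 mm out from the rail.
- I pushed the plain end in with both open fingers until I felt the rail.

**Last checks:**

| Check | Top camera | Side camera | Limit |
|---|---|---|---|
| Angle to the rail | 0.17° | 0.16° | 3.4° |
| Centre line out from the rail face | 24.1 mm | 24.5 mm | 32.5 mm |
| Middle off the bay's middle | 7 mm right | 3 mm right | 30 mm |

- **Forces:** the readings at the end of each move stayed under about 10 N. The highest against the rail was 5.5 N; an 8 N reading came with the arm clear of the batten.
- **Other things on the desk:** by eye in the pictures, nothing else had moved; I did not measure their positions.
- **Disagreement:** the two cameras differ by about 3.5 mm on the position along the rail, well inside the tolerance. No check failed.

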